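# Peel the cover tray off the stack and show it over the light panel

### The job

The empty cover tray with the orange pull tab is snapped onto the stack of loaded trays: peel it off by lifting the tab corner first while its far edge stays down under the lip, then draw it out, leaving the stack standing where it is. Hold the tray up level over the middle of the glowing light panel, about 15 cm above it, and finish while still holding it there. Leave everything else on the bench alone.

Things in the scene. Friction and masses are not known exactly. Their poses are not given: they have to be found in the camera images.
- stack: loose stack of nested clear formed trays loaded with black phone holders, about 1.5 kg, 180 (x) x 130 (y) x 60 mm high. Origin: centre of its underside, on the bench; z up, x towards its far edge. The cover tray's rim lies on the stack's rim, 60 mm above the origin. At the middle of each long side (x = -15 mm) a sprung nub snaps over the tray's rim; the two give way to 2 to 5 N of lift in all.
- stack_lip (a point): middle of the inner edge of the stack's stiff lip, on its underside: 50 mm wide, 4 mm thick, reaching 10 mm over the far edge of the tray's rim with 3.5 mm of air. A tray lifted level catches on it and twists in the grip or drags the stack; near edge lifted first, it can turn about its far edge by up to 18 degrees, then be drawn 10 mm or more towards the stack's -x, out from under the lip.
- tray: the empty cover tray, clear and loose, about 110 g: flat rim 180 (x) x 130 (y) x 4 mm with a shallow pan 120 x 94 mm, 8 mm deep below the rim, nested in the stack with 1.5 to 2 mm play. Origin: centre of the rim's underside; z up; at the start its axes are parallel to the stack's. It is stiff and does not bend.
- tray_tab (a point): grip point on the tray's orange pull tab, an upright rib 30 mm long (tray's x), 10 mm thick (its y), standing 26 mm above the rim's top, at the tray's near left corner: 70 mm towards -x and 45 mm towards +y of the tray's origin. The point is on the rib's mid-plane, 20 mm above the rim's top, 6 mm below the rib's top. Pinch it from above across its thickness.
- tray_middle (a point): centre of the tray, on the level of its rim's top, 4 mm above its origin
- tray_far (a point): middle of the tray's far edge, on the rim's underside, 90 mm towards +x of the tray's origin
- panel_middle (a point): centre of the top of the light panel, a flat black box 170 x 140 x 15 mm with a glowing cream-white face, fixed to the bench; z up
- holder_a: bystander: black phone holder, 85 x 50 x 26 mm; origin centre of underside
- holder_b: bystander: a second black phone holder, 85 x 50 x 26 mm; origin centre of underside
- driver: bystander: yellow and black electric screwdriver lying down, about 200 mm long, 33 mm thick; origin at its underside, x along its bit
- carton: bystander: white carton 90 x 70 x 50 mm; origin centre of underside
- flux: bystander: small bottle with red cap, diameter 44, 100 mm high; origin centre of underside
- screws: bystander: flat pale blue case 80 x 60 x 20 mm; origin centre of underside
There are look-alikes about, which are no part of the job. Leave any turquoise look-alike of the tray alone.

How it is judged:
By the outcome, as a careful person would: the job done as asked, in the order asked, and still so for the second after the job is handed in, while the arm keeps its last pose, push and grip.
It also fails if it takes over 35 s, if anything falls off the work surface, if the arm or the gripper's body presses on something with over 40 N, if the wrist force passes 120 N, or if a joint passes its speed limit or range.

### The arm

A 6-joint arm with a two-finger parallel gripper is mounted at the origin on the work surface. World frame = base frame: x ahead of the robot, y to its left, z up, the work surface at z = 0. Lengths are in m, angles in rad, forces in N, time in s.
With the tool pointing down it reaches from about 0.275 to 0.725 m from the base axis. Payload 5.6 kg.
Tool frame: the origin (TCP) lies at the very end of the fingers, on their centre line; the grasp point (between the pads) lies 19 mm behind it; z points along the fingers, y is the line along which they close (so a half turn about z gives the same grasp; the last joint's range is limited). The gripper opens to 85 mm and grips with 20 to 120 N. Pads are 22 mm wide; open, the fingers measure 114 mm over their backs; the gripper's body (76 mm by 85 mm) begins 54 mm behind the grasp point. The pads swing forward as they close: fully open they stand 13 mm farther back than shut.
Start: joints at [-1.011, 0.255, 0.108, 0, -1.424, -0.285], TCP at [0.149, -0.529, 0.231] pointing down, gripper open.
Joint ranges: [-2.95, 2.95], [-1.21, 1.97], [-1.09, 1.5], [-2.87, 1.71], [-2.94, -0.07], [-3.05, 3.05]. Speed limits (rad/s): [2.57, 2.57, 3.14, 3.14, 3.14, 3.14].

### API

Orientations are given as a rotation vector (axis times angle).
In Python, from station import env gives the robot as it stands. The module is installed in compiled form; this text tells all that it offers.
- The arm moves only by the tool play_rows, never from a script. Its argument "steps" is one flat list of numbers, 6 for each row, row after row: the shift along the tool's x, y, z normalised to -1 to 1, where 1 is 120 mm, then the turn, a rotation vector about the tool's x, y, z normalised to -1 to 1, where 1 is 180 degrees. In form: [dx, dy, dz, rx, ry, rz, dx, dy, dz, rx, ry, rz, ...]. A call has 1 to 20 rows; each row is the pose to reach, as a shift and turn from the pose commanded when the call began, along the tool's axes at that moment, turning the shorter way round; what a row does not reach only later rows make up. A row lasts 1/10 s, in which the tool goes at most 50 mm and 8.59 degrees, less where a joint would pass 70% of its speed; a pose out of reach is approached as far as the arm can. A call with a number of a shift or a turn outside -1 to 1 is refused whole. A call with a gripper value outside its range is refused whole. "jaw" is the opening, from -1 (shut) to 1 (fully open), set as the call begins (left out, the last holds). The fingers move at their own pace and stop on an object; "squeeze" is the grip in N (left out, the last holds). Time passes only in rows, so rows that repeat a pose let the fingers close. It gives the time, the measured TCP pose, the force, the opening and the grip force at its end, in the units of the state.
- env.sense(): the state, without advancing time (a new reading comes with each control period).
- env.grab_frame(name): name is "scene" or "top" or "wrist"; returns the picture (384x512x3 uint8, blue, green, red); there is no depth.
- env.camera_model(name): a dict with "mtx" (3x3 intrinsics, pixels), "dist_coeffs" ([k1, k2, p1, p2, k3] as OpenCV has them; the pictures are not rectified), "pose" (4x4, takes a point from camera to world coordinates); the wrist camera has in their place "hand_eye" (4x4, takes a point from camera to tool coordinates, whose origin is the TCP and whose axes are the flange's). Camera axes: x right, y down, z forward; pixel columns grow to the right and rows downward; lengths in m; the calibration is good to about 2 mm. A picture is of the moment at which its call begins: read the wrist's pose just before it. camera_model takes no time and is no camera call.
- env.finish_job(): hands the job in; it is judged then, once.
The state is a dict: "time": time; "joint_pos": joint angles; "qd": joint speeds; "joint_torque": joint torques, N m; "tool_pos": TCP position; "orientation": TCP orientation; "ft_force": force on the tool from outside, world axes, zero at the start; "wrist_torque": the same for the moment, N m; "opening": finger opening in m; "grip_force": force on a finger pad.
Only numpy, scipy, OpenCV 4.12 (cv2) and the standard library are available. Lean on these libraries where they do the work, as an engineer would, in place of code of your own. Each camera call takes 0.05 s, during which the arm holds its last target. There are 200 camera calls.

## Working session

There is one attempt and no reset: what is moved stays moved. The work goes in short steps, Python scripts to look and compute and a tool call to move; the robot and the scene stay as the last step left them, time stands still between calls to the robot, and variables do not carry over. Pictures are saved under pics/ and viewed, at most 10 in all, crops included, and the job is handed in when it is done.

Besides the shell and the picture viewer there is one more tool, called after "Call:" in YAML: its name, and indented under it one key for each argument. play_rows: Moves the arm, as the interface text tells. Scaled input: -1 to 1 covers 120 mm each way for a shift and 180 degrees each way for a turn. Its arguments: {"type":"object","properties":{"steps":{"type":"array","items":{"type":"number"}},"jaw":{"type":"number"},"squeeze":{"type":"number"}},"required":["steps"]}

```bash
mkdir -p pics
python3 - <<'E'
from station import env
import cv2
for n in ["top","scene"]:
    cv2.imwrite(f"pics/{n}1.png",env.grab_frame(n))
    m=env.camera_model(n); print(n,m)
s=env.sense();print(s["tool_pos"],s["orientation"],s["opening"],s["time"])
print(env.camera_model("wrist"))
E
```

```text
top {'mtx': array([[403.88364703,   0.        , 256.33029752],
       [  0.        , 403.88364703, 194.11203634],
       [  0.        ,   0.        ,   1.        ]]), 'dist_coeffs': array([-0.13065139,  0.        ,  0.        ,  0.        ,  0.        ]), 'pose': array([[-0.01992453, -0.99734871,  0.06998968,  0.4324866 ],
       [-0.99968418,  0.02094565,  0.013886  , -0.14030299],
       [-0.01531517, -0.0696909 , -0.99745106,  1.55187875],
       [ 0.        ,  0.        ,  0.        ,  1.        ]])}
scene {'mtx': array([[389.43340682,   0.        , 254.91565182],
       [  0.        , 389.43340682, 192.60869297],
       [  0.        ,   0.        ,   1.        ]]), 'dist_coeffs': array([-0.00778626,  0.        ,  0.        ,  0.        ,  0.        ]), 'pose': array([[ 0.11567257,  0.80284041, -0.58486505,  1.24291197],
       [ 0.99315525, -0.08387734,  0.08128491, -0.22080194],
       [ 0.01620188, -0.59026423, -0.80704748,  1.01424038],
       [ 0.        ,  0.        ,  0.        ,  1.        ]])}
[ 0.14917684 -0.52893365  0.23049052] [ 4.30107834e-01 -3.11172519e+00 -2.62028166e-03] 0.08544146767647601 0.1
{'mtx': array([[334.45576366,   0.        , 257.06826306],
       [  0.        , 334.45576366, 191.5930656 ],
       [  0.        ,   0.        ,   1.        ]]), 'dist_coeffs': array([-0.06601742,  0.        ,  0.        ,  0.        ,  0.        ]), 'hand_eye': array([[-4.19389289e-04, -9.63382120e-01, -2.68131897e-01,
         6.63707782e-02],
       [ 9.99999886e-01, -3.42464291e-04, -3.33661408e-04,
         3.61990369e-04],
       [ 2.29617835e-04, -2.68132007e-01,  9.63382154e-01,
        -1.42526760e-01],
       [ 0.00000000e+00,  0.00000000e+00,  0.00000000e+00,
         1.00000000e+00]])}
```

View pics/top1.png

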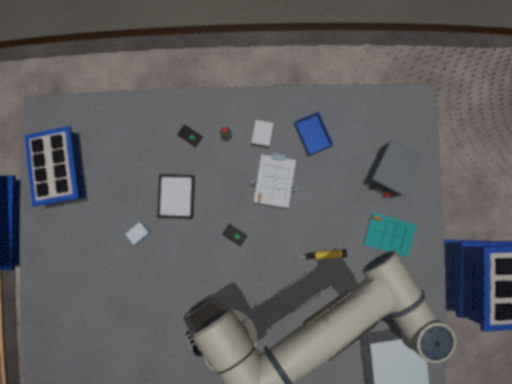

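View pics/scene1.png

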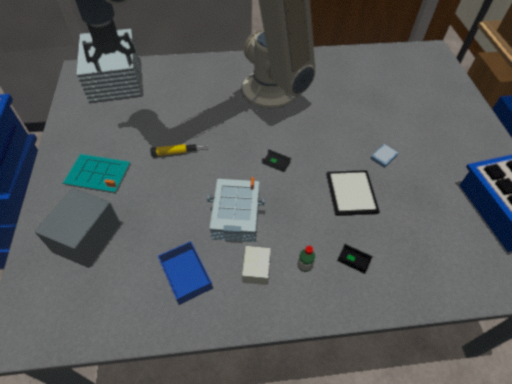

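The top view shows the stack at about (275,181), with its lip at the top, the orange tab at (260,197) and the panel at (176,196). The turquoise look-alike is at (390,235). Next I'll zoom in on the stack and panel.

Run:
```python
import cv2,numpy as np
a=cv2.imread("pics/top1.png")[140:225,150:310]; b=cv2.imread("pics/scene1.png")[160:250,195:385]
a=cv2.resize(a,(800,425),interpolation=cv2.INTER_CUBIC)
cv2.imwrite("pics/topc.png",a)
cv2.imwrite("pics/scenec.png",cv2.resize(b,(760,360),interpolation=cv2.INTER_CUBIC))
```

```text
(no output)
```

View pics/topc.png

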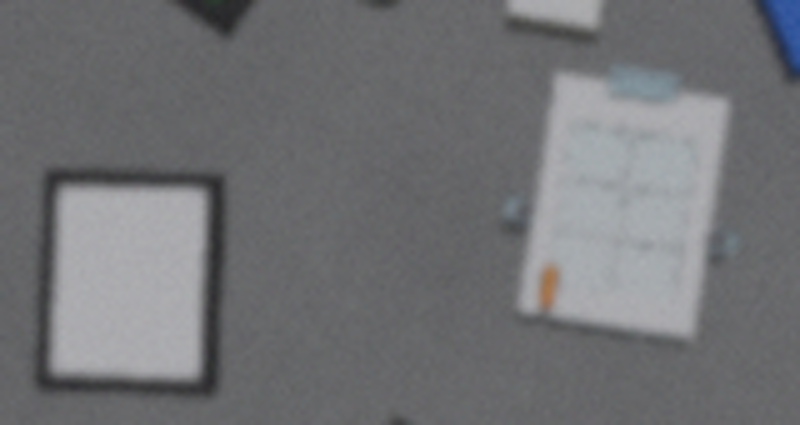

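View pics/scenec.png

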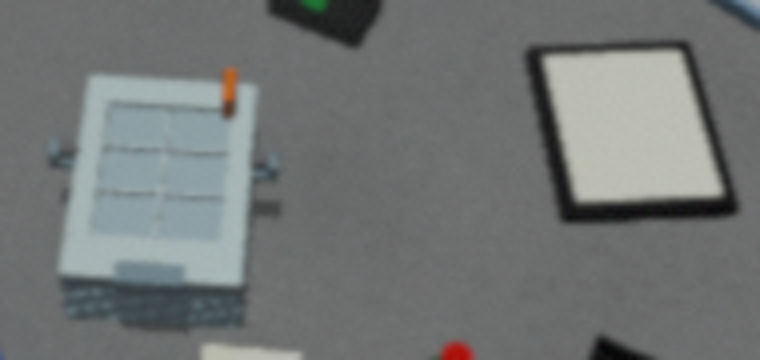

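```bash
cat > h.py <<'E'
import cv2,numpy as np
from scipy.spatial.transform import Rotation as R
from station import env
def ray(m,pose,uv):
    p=cv2.undistortPoints(np.array(uv,float).reshape(-1,1,2),m["mtx"],m["dist_coeffs"]).reshape(-1,2)
    return np.c_[p,np.ones(len(p))]@pose[:3,:3].T
def onplane(name,uv,z,pose=None):
    m=env.camera_model(name); P=m["pose"] if pose is None else pose
    d=ray(m,P,uv); return P[:3,3]+d*((z-P[2,3])/d[:,2])[:,None]
def proj(name,X,pose=None):
    m=env.camera_model(name); P=np.linalg.inv(m["pose"] if pose is None else pose)
    return cv2.projectPoints(np.array(X,float),cv2.Rodrigues(P[:3,:3])[0],P[:3,3],m["mtx"],m["dist_coeffs"])[0].reshape(-1,2)
def wpose():
    s=env.sense();T=np.eye(4);T[:3,:3]=R.from_rotvec(s["orientation"]).as_matrix();T[:3,3]=s["tool_pos"]
    return T@env.camera_model("wrist")["hand_eye"],T
def rect(p):
    c=p.mean(0); e=(p[0]+p[1]-p[2]-p[3])/2; l=(p[0]+p[3]-p[1]-p[2])/2
    print("c",c.round(4),"lenx",np.linalg.norm(e).round(4),"leny",np.linalg.norm(l).round(4),"yaws",np.degrees([np.arctan2(e[1],e[0]),np.arctan2(-l[0],l[1])]).round(1))
E
python3 - <<'E'
from h import *
f=lambda c,o,s:(np.array(c)+.5)/s-.5+np.array(o)
rect(onplane("top",f([(553,72),(730,97),(694,340),(518,313)],(150,140),5),.064))
rect(onplane("scene",f([(58,276),(243,286),(258,84),(88,74)],(195,160),4)[[1,0,3,2]],.064))
rect(onplane("top",f([(46,172),(222,177),(213,392),(38,388)],(150,140),5),.015))
rect(onplane("scene",f([(738,205),(566,210),(528,47),(690,43)],(195,160),4),.015))
print(onplane("top",f([(549,288)],(150,140),5),.084),onplane("scene",f([(230,90)],(195,160),4),.08))
s=env.sense();print(R.from_rotvec(s["orientation"]).as_matrix().round(3))
E
```

```text
c [ 0.5857 -0.1873  0.064 ] lenx 0.1821 leny 0.1321 yaws [-9.6 -9.6]
c [ 0.5877 -0.1879  0.064 ] lenx 0.1816 leny 0.1315 yaws [-10.2  -9.9]
c [0.5397 0.1923 0.015 ] lenx 0.1663 leny 0.1371 yaws [-2.6 -2.6]
c [0.5425 0.1912 0.015 ] lenx 0.1622 leny 0.1355 yaws [-2.9 -4.1]
[[ 0.52398114 -0.13082013  0.084     ]] [[ 0.52587711 -0.1305673   0.08      ]]
[[-0.963 -0.271 -0.001]
 [-0.271  0.963  0.002]
 [ 0.     0.002 -1.   ]]
```

Call:
play_rows:
  steps: [-0.98, 0.586, 0.065, 0, 0, 0, -0.98, 0.586, 0.065, 0, 0, 0, -0.98, 0.586, 0.065, 0, 0, 0, -0.98, 0.586, 0.065, 0, 0, 0]
  jaw: 0.0
  squeeze: 100

```text
time: 0.5
tool_pos: [0.2455, -0.4269, 0.2231]
orientation: [-0.437, 3.11, 0.002]
ft_force: [-0.1, 1.1, -0.1]
opening: 0.0426
grip_force: 0.0
```

Call:
play_rows:
  steps: [-0.98, 0.586, 0.065, 0, 0, 0, -0.98, 0.586, 0.065, 0, 0, 0, -0.98, 0.586, 0.065, 0, 0, 0, -0.98, 0.586, 0.065, 0, 0, 0]

```text
time: 0.9
tool_pos: [0.3394, -0.3277, 0.2151]
orientation: [0.437, -3.111, -0.002]
ft_force: [-0.6, -0.9, 0.1]
opening: 0.0425
grip_force: 0.0
```

Call:
play_rows:
  steps: [-0.98, 0.586, 0.065, 0, 0, 0, -0.98, 0.586, 0.065, 0, 0, 0, -0.98, 0.586, 0.065, 0, 0, 0, -0.98, 0.586, 0.065, 0, 0, 0]

```text
time: 1.3
tool_pos: [0.4333, -0.2285, 0.2069]
orientation: [0.435, -3.11, -0.002]
ft_force: [-1.3, -0.8, 0.3]
opening: 0.0425
grip_force: 0.0
```

Call:
play_rows:
  steps: [-0.98, 0.586, 0.065, 0, 0, 0.142, -0.98, 0.586, 0.065, 0, 0, 0.142, -0.98, 0.586, 0.065, 0, 0, 0.142, -0.98, 0.586, 0.065, 0, 0, 0.142, -0.98, 0.586, 0.065, 0, 0, 0.142, -0.98, 0.586, 0.065, 0, 0, 0.142]

```text
time: 1.9
tool_pos: [0.5251, -0.1322, 0.2001]
orientation: [-0.269, -3.13, 0.001]
ft_force: [-0.0, -0.0, -0.6]
opening: 0.0423
grip_force: 0.0
```

Run:
```python
from h import *
P,T=wpose(); im=env.grab_frame("wrist"); cv2.imwrite("pics/w1.png",im)
np.save("P1.npy",P)
s=env.sense();print(T.round(4),s["opening"],s["ft_force"],s["time"])
```

```text
[[-9.854e-01  1.705e-01 -4.000e-04  5.251e-01]
 [ 1.705e-01  9.854e-01 -3.000e-04 -1.322e-01]
 [ 4.000e-04 -4.000e-04 -1.000e+00  2.001e-01]
 [ 0.000e+00  0.000e+00  0.000e+00  1.000e+00]] 0.042901845012344654 [ 0.58517644 -0.15976222  0.23438881] 1.95
```

View pics/w1.png

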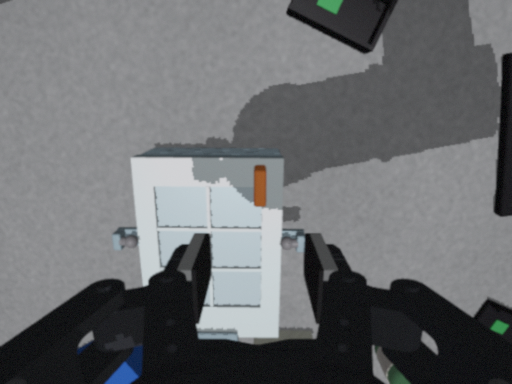

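Run:
```python
from h import *
P=np.load("P1.npy"); im=cv2.imread("pics/w1.png")
hsv=cv2.cvtColor(im,cv2.COLOR_BGR2HSV); m=cv2.inRange(hsv,(3,120,60),(20,255,255))
n,l,st,c=cv2.connectedComponentsWithStats(m)
for i in range(1,n):
    if st[i,4]>100: print(st[i],c[i])
r=cv2.minAreaRect(np.argwhere(m[140:230,230:290])[:,::-1].astype(np.float32)); print(r)
print("rim near L,R",onplane("wrist",[(133,157),(284,157),(281,335)],.064,P))
print("tab",onplane("wrist",[(260.3,180),(260.3,205),(260,168)],.09,P))
y=np.radians(-9.8); Rz=R.from_euler('z',y).as_matrix()
for cx in [(.5867,-.1876,0)]:
    X=np.array([[-.085,.05,.09],[-.055,.05,.09],[-.055,.04,.09],[-.085,.04,.09],[-.09,.065,.064],[-.09,-.065,.064],[.09,.065,.064]])@Rz.T+cx
    print(proj("wrist",X,P).round(1))
```

```text
[254 166  12  40 439] [259.76082005 185.81093394]
((29.5, 45.5), (39.0, 11.0), 90.0)
rim near L,R [[ 0.48788579 -0.23175193  0.064     ]
 [ 0.5100097  -0.10569712  0.064     ]
 [ 0.68607405 -0.13503812  0.064     ]]
tab [[ 0.52000856 -0.12787777  0.09      ]
 [ 0.54009674 -0.13130829  0.09      ]
 [ 0.51061336 -0.12650677  0.09      ]]
[[263.6 168.5]
 [263.4 205.6]
 [250.8 205.6]
 [250.6 168.5]
 [280.9 156.4]
 [127.6 156.9]
 [277.3 335.9]]
```

Call:
play_rows:
  steps: [0, 0.025, 0.3, 0, 0, 0, 0, 0.025, 0.6, 0, 0, 0, 0, 0.025, 0.9, 0, 0, 0, 0, 0.025, 0.9, 0, 0, 0]

```text
time: 2.35
tool_pos: [0.5219, -0.1287, 0.0878]
orientation: [-0.271, -3.12, -0.0]
ft_force: [0.3, 0.3, -0.3]
opening: 0.043
grip_force: 0.0
```

Call:
play_rows:
  steps: [0, 0, 0.07, 0, 0, 0, 0, 0, 0.14, 0, 0, 0, 0, 0, 0.21, 0, 0, 0, 0, 0, 0.21, 0, 0, 0, 0, 0, 0.21, 0, 0, 0]

```text
time: 2.85
tool_pos: [0.5265, -0.1281, 0.0673]
orientation: [0.268, 3.13, -0.0]
ft_force: [-0.9, 0.3, -0.0]
opening: 0.0424
grip_force: 0.0
```

Run:
```python
from h import *
P,T=wpose(); im=env.grab_frame("wrist"); cv2.imwrite("pics/w2.png",im)
np.save("P2.npy",P)
s=env.sense();print(T.round(4),s["opening"],s["ft_force"],s["time"])
```

```text
[[-9.854e-01  1.703e-01  6.000e-04  5.265e-01]
 [ 1.703e-01  9.854e-01 -2.000e-04 -1.281e-01]
 [-6.000e-04 -1.000e-04 -1.000e+00  6.730e-02]
 [ 0.000e+00  0.000e+00  0.000e+00  1.000e+00]] 0.04256128885515535 [0.6002895  0.00482519 1.04129931] 2.9
```

View pics/w2.png

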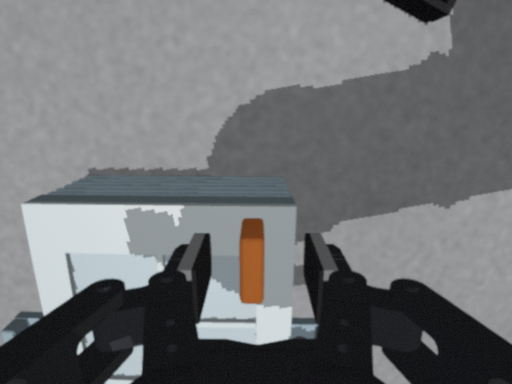

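The tab spans columns 240–265 (middle 252.5) and the fingers are centred at about 257.5. I'll shift 2 mm towards tool -y, then close.

Call:
play_rows:
  steps: [0, -0.016, 0, 0, 0, 0, 0, -0.016, 0, 0, 0, 0, 0, -0.016, 0, 0, 0, 0]

```text
time: 3.2
tool_pos: [0.526, -0.13, 0.0671]
orientation: [0.269, 3.13, 0.0]
ft_force: [0.4, -0.2, 0.0]
opening: 0.0426
grip_force: 0.0
```

Call:
play_rows:
  steps: [0, 0, 0, 0, 0, 0, 0, 0, 0, 0, 0, 0, 0, 0, 0, 0, 0, 0, 0, 0, 0, 0, 0, 0, 0, 0, 0, 0, 0, 0, 0, 0, 0, 0, 0, 0]
  jaw: -1
  squeeze: 100

```text
time: 3.8
tool_pos: [0.5261, -0.13, 0.0672]
orientation: [0.269, 3.13, -0.0]
ft_force: [0.3, -0.2, 3.3]
opening: 0.0084
grip_force: 98.1
```

Run:
```python
from h import *
P,T=wpose(); s=env.sense();print(T.round(4),s["opening"],s["grip_force"],s["ft_force"],s["wrist_torque"],s["time"])
# tool rows for rotating about far edge: pivot in tool frame
y=np.radians(-9.8); ex=np.array([np.cos(y),np.sin(y),0]); ey=np.array([-ex[1],ex[0],0])
t=T[:3,3]; piv=t+ex*.160-ey*.045; piv[2]=.060
for th in (2,4,6,8,10,12,14,15):
    Rw=R.from_rotvec(ey*np.radians(th)); new=piv+Rw.apply(t-piv)
    d=T[:3,:3].T@(new-t); rv=T[:3,:3].T@(ey*np.radians(th))
    print(th,(d/.12).round(3),(rv/np.pi).round(4), ((T[:3,:3].T@(new-ex*.02-t))/.12).round(3))
```

```text
[[-9.854e-01  1.703e-01  6.000e-04  5.261e-01]
 [ 1.703e-01  9.854e-01 -2.000e-04 -1.300e-01]
 [-6.000e-04 -1.000e-04 -1.000e+00  6.720e-02]
 [ 0.000e+00  0.000e+00  0.000e+00  1.000e+00]] 0.008398593943963391 98.11878561973572 [ 0.26644524 -0.2203409   3.33731637] [ 0.02238386  0.16769046 -0.03310993] 3.8
2 [-0.003 -0.    -0.046] [ 0.      0.0111 -0.    ] [ 0.164 -0.    -0.047]
4 [-0.007 -0.    -0.093] [ 0.      0.0222 -0.    ] [ 0.159 -0.    -0.093]
6 [-0.014 -0.    -0.139] [ 0.      0.0333 -0.    ] [ 0.153 -0.    -0.139]
8 [-0.021 -0.    -0.185] [ 0.      0.0444 -0.    ] [ 0.145 -0.    -0.185]
10 [-0.031 -0.    -0.231] [ 0.      0.0556 -0.    ] [ 0.136 -0.    -0.231]
12 [-0.042 -0.    -0.276] [ 0.      0.0667 -0.    ] [ 0.125 -0.    -0.276]
14 [-0.054 -0.    -0.321] [ 0.      0.0778 -0.    ] [ 0.112 -0.    -0.321]
15 [-0.061 -0.    -0.343] [ 0.      0.0833 -0.    ] [ 0.106 -0.    -0.343]
```

Call:
play_rows:
  steps: [-0.002, 0, -0.023, 0, 0.0055, 0, -0.003, 0, -0.046, 0, 0.011, 0, -0.005, 0, -0.07, 0, 0.0167, 0, -0.007, 0, -0.093, 0, 0.022, 0, -0.007, 0, -0.093, 0, 0.022, 0, -0.007, 0, -0.093, 0, 0.022, 0]

```text
time: 4.4
tool_pos: [0.527, -0.1302, 0.0779]
orientation: [-0.263, -3.062, -0.009]
ft_force: [0.7, -1.4, 0.1]
opening: 0.0079
grip_force: 97.8
```

Run:
```python
from h import *
P,T=wpose(); s=env.sense();print(T.round(4),s["opening"],s["grip_force"],s["ft_force"],s["wrist_torque"],s["time"])
im=env.grab_frame("scene"); cv2.imwrite("pics/s2.png",cv2.resize(im[150:270,195:355],(800,600),interpolation=cv2.INTER_CUBIC))
```

```text
[[-0.983   0.1707 -0.0673  0.527 ]
 [ 0.1703  0.9853  0.0116 -0.1302]
 [ 0.0683 -0.     -0.9977  0.0779]
 [ 0.      0.      0.      1.    ]] 0.007881612840349992 97.80866861343384 [ 0.67026137 -1.38852287  0.12993626] [-0.38536857 -0.58548179 -0.05169787] 4.4
```

View pics/s2.png

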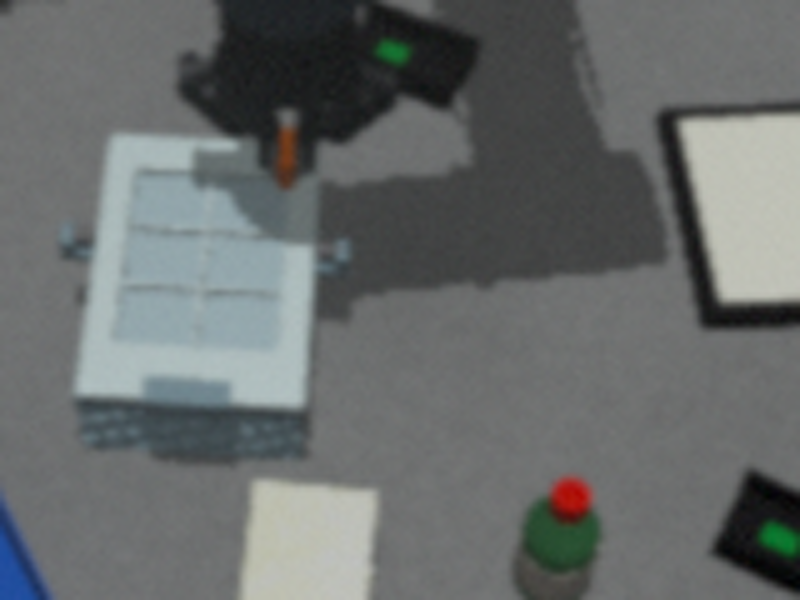

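Call:
play_rows:
  steps: [-0.003, 0, -0.048, 0, 0.011, 0, -0.007, 0, -0.096, 0, 0.022, 0, -0.014, 0, -0.143, 0, 0.0333, 0, -0.021, 0, -0.189, 0, 0.0444, 0, -0.026, 0, -0.212, 0, 0.05, 0, -0.026, 0, -0.212, 0, 0.05, 0, -0.026, 0, -0.212, 0, 0.05, 0]

```text
time: 5.15
tool_pos: [0.5313, -0.1307, 0.1028]
orientation: [-0.25, -2.906, -0.029]
ft_force: [0.1, -0.0, -0.5]
opening: 0.0078
grip_force: 97.9
```

Run:
```python
from h import *
P,T=wpose(); s=env.sense();print(T.round(4),s["opening"],s["grip_force"],s["ft_force"],s["wrist_torque"],s["time"])
im=env.grab_frame("scene"); a=cv2.resize(im[160:250,200:280],(400,450),interpolation=cv2.INTER_CUBIC)
im=env.grab_frame("top"); b=cv2.resize(im[135:225,235:315],(400,450),interpolation=cv2.INTER_CUBIC)
cv2.imwrite("pics/s3.png",np.hstack([a,b]))
y=np.radians(-9.8); ex=np.array([np.cos(y),np.sin(y),0])
print("draw20mm",T[:3,:3].T@(-ex*.02)/.12,"up20",T[:3,:3].T@[0,0,.02]/.12)
```

```text
[[-9.603e-01  1.705e-01 -2.207e-01  5.313e-01]
 [ 1.662e-01  9.853e-01  3.840e-02 -1.307e-01]
 [ 2.241e-01  2.000e-04 -9.746e-01  1.028e-01]
 [ 0.000e+00  0.000e+00  0.000e+00  1.000e+00]] 0.007808234261055146 97.87191867828369 [ 0.09171784 -0.02903842 -0.49036884] [-0.10567761 -0.72792167  0.01186552] 5.15
draw20mm [ 1.62429189e-01 -5.66723177e-05  3.73434482e-02] up20 [ 3.73434623e-02  3.92114290e-05 -1.62429191e-01]
```

View pics/s3.png

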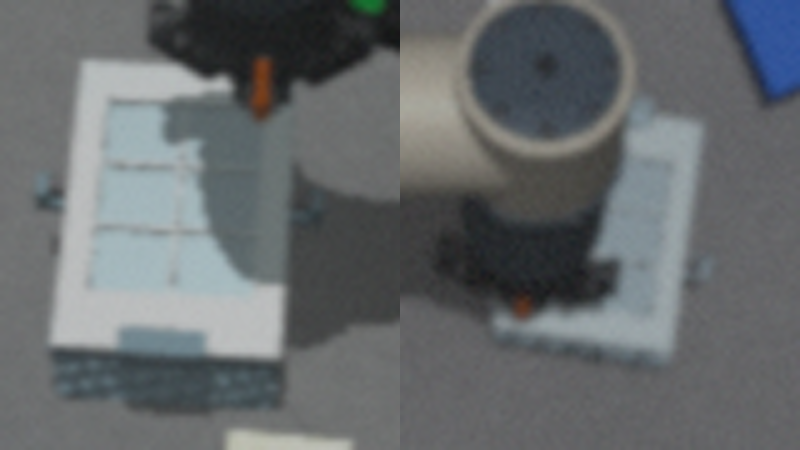

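Run:
```python
from h import *
y=np.radians(-9.8); ex=np.array([np.cos(y),np.sin(y),0]); ey=np.array([-ex[1],ex[0],0])
piv=np.array([.5867,-.1876,.06])+ex*.09+ey*.001
for th in (0,8,10,12,13,14,16):
    Rw=R.from_rotvec(ey*np.radians(th))
    X=[piv+Rw.apply(-a*.18*ex+b*.065*ey+[0,0,.004]) for a,b in((1,-1),(0,-1),(0,1))]
    print(th,((proj("scene",X)-[200,160])*5+2).round(0).tolist(),((proj("top",X[:1])-[235,135])*5+2).round(0).tolist())
```

```text
0 [[88.0, 93.0], [52.0, 342.0], [281.0, 355.0]] [[267.0, 362.0]]
8 [[85.0, 71.0], [52.0, 343.0], [281.0, 356.0]] [[270.0, 357.0]]
10 [[84.0, 66.0], [52.0, 343.0], [281.0, 356.0]] [[270.0, 355.0]]
12 [[83.0, 61.0], [52.0, 344.0], [281.0, 357.0]] [[271.0, 353.0]]
13 [[82.0, 59.0], [52.0, 344.0], [281.0, 357.0]] [[272.0, 352.0]]
14 [[82.0, 56.0], [52.0, 344.0], [281.0, 357.0]] [[272.0, 351.0]]
16 [[81.0, 52.0], [52.0, 344.0], [281.0, 357.0]] [[273.0, 348.0]]
```

Call:
play_rows:
  steps: [0.03, 0, 0.007, 0, 0, 0, 0.06, 0, 0.014, 0, 0, 0, 0.09, 0, 0.02, 0, 0, 0, 0.12, 0, 0.0265, 0, 0, 0, 0.15, 0, 0.033, 0, 0, 0, 0.18, 0, 0.04, 0, 0, 0, 0.2, 0, 0.044, 0, 0, 0, 0.2, 0, 0.044, 0, 0, 0, 0.2, 0, 0.044, 0, 0, 0]

```text
time: 6.15
tool_pos: [0.5074, -0.1267, 0.1035]
orientation: [-0.249, -2.906, -0.028]
ft_force: [-0.2, -0.0, -0.3]
opening: 0.0079
grip_force: 97.8
```

Run:
```python
from h import *
P,T=wpose(); s=env.sense();print(T.round(4),s["opening"],s["grip_force"],s["ft_force"],s["wrist_torque"],s["time"])
im=env.grab_frame("scene"); a=cv2.resize(im[160:250,200:280],(400,450),interpolation=cv2.INTER_CUBIC)
im=env.grab_frame("top"); b=cv2.resize(im[135:225,235:315],(400,450),interpolation=cv2.INTER_CUBIC)
cv2.imwrite("pics/s4.png",np.hstack([a,b]))
print("up20",T[:3,:3].T@[0,0,.02]/.12)
```

```text
[[-0.9603  0.1705 -0.2208  0.5074]
 [ 0.1661  0.9854  0.0382 -0.1267]
 [ 0.2241  0.     -0.9746  0.1035]
 [ 0.      0.      0.      1.    ]] 0.007887379571490204 97.8375256061554 [-0.17682696 -0.00180738 -0.33978278] [-0.03145369 -0.67413919  0.03671615] 6.15
up20 [ 3.73472219e-02  2.01199120e-06 -1.62428331e-01]
```

View pics/s4.png

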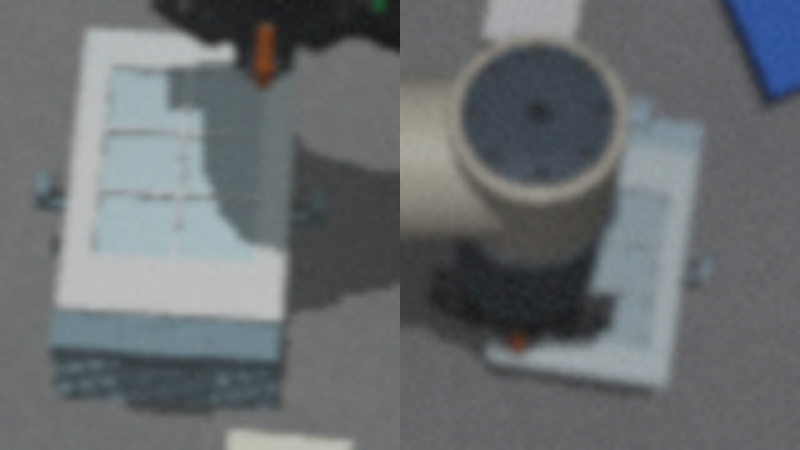

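Call:
play_rows:
  steps: [0.02, 0, -0.08, 0, 0, 0, 0.05, 0, -0.22, 0, 0, 0, 0.1, 0, -0.45, 0, 0, 0, 0.16, 0, -0.7, 0, 0, 0, 0.205, 0, -0.893, 0, 0, 0, 0.205, 0, -0.893, 0, 0, 0]

```text
time: 6.85
tool_pos: [0.5092, -0.1274, 0.2179]
orientation: [-0.25, -2.914, -0.027]
ft_force: [-0.6, 0.3, -0.8]
opening: 0.0077
grip_force: 98.0
```

Call:
play_rows:
  steps: [0, 0, 0, 0, -0.014, 0, 0, 0, 0, 0, -0.028, 0, 0, 0, 0, 0, -0.042, 0, 0, 0, 0, 0, -0.056, 0, 0, 0, 0, 0, -0.07, 0, 0, 0, 0, 0, -0.07, 0, 0, 0, 0, 0, -0.07, 0]

```text
time: 7.55
tool_pos: [0.507, -0.1267, 0.2135]
orientation: [-0.268, -3.123, -0.001]
ft_force: [-0.7, 0.2, -1.2]
opening: 0.0082
grip_force: 97.8
```

Run:
```python
from h import *
P,T=wpose(); s=env.sense();print(T.round(4),s["opening"],s["grip_force"],s["ft_force"],s["wrist_torque"],s["time"])
# tray mid offset: tab point in tray (-.07,.045,.024); tray_mid at z .004; TCP was at z .0672 vs rim top .064 -> tray mid 3.2mm below TCP, +.0715 x,-.045 y approx
yaw=np.arctan2(-T[1,0],-T[0,0]); print("yaw",np.degrees(yaw))
for yt in (np.radians(-9.8),np.radians(-3)):
    Rz=R.from_euler('z',yt).as_matrix()
    tgt=np.array([.541,.192,.165])-Rz@[.0695,-.0445,-.0032]
    d=tgt-T[:3,3]; print(tgt,d,T[:3,:3].T@d/.12)
```

```text
[[-0.9854  0.1704 -0.0071  0.507 ]
 [ 0.1704  0.9854  0.0012 -0.1267]
 [ 0.0073 -0.     -1.      0.2135]
 [ 0.      0.      0.      1.    ]] 0.008238151520376887 97.8411877155304 [-0.65607119  0.23417204 -1.18644785] [ 0.06280402  0.0538837  -0.00972419] 7.55
yaw -9.808788840093266
[0.48008847 0.24768021 0.1682    ] [-0.02691902  0.37433928 -0.0453124 ] [0.74972562 3.03567702 0.38304748]
[0.4739242  0.24007636 0.1682    ] [-0.0330833   0.36673543 -0.0453124 ] [0.78954765 2.96448665 0.38333653]
```

Call:
play_rows:
  steps: [0.02, 0.08, 0.01, 0, 0, 0, 0.05, 0.2, 0.025, 0, 0, 0, 0.1, 0.4, 0.05, 0, 0, 0, 0.15, 0.6, 0.075, 0, 0, 0, 0.187, 0.76, 0.095, 0, 0, 0]

```text
time: 8.05
tool_pos: [0.5004, -0.0308, 0.2015]
orientation: [-0.267, -3.123, -0.001]
ft_force: [-0.1, -0.5, -0.9]
opening: 0.0083
grip_force: 97.9
```

Call:
play_rows:
  steps: [0.05, 0.2, 0.025, 0, 0, 0, 0.1, 0.4, 0.05, 0, 0, 0, 0.15, 0.6, 0.075, 0, 0, 0, 0.187, 0.76, 0.095, 0, 0, 0]

```text
time: 8.45
tool_pos: [0.4935, 0.0631, 0.1903]
orientation: [-0.266, -3.123, -0.001]
ft_force: [-0.1, 0.3, -0.5]
opening: 0.0078
grip_force: 97.9
```

Call:
play_rows:
  steps: [0.05, 0.2, 0.025, 0, 0, 0, 0.1, 0.4, 0.05, 0, 0, 0, 0.15, 0.6, 0.075, 0, 0, 0, 0.187, 0.76, 0.095, 0, 0, 0]

```text
time: 8.85
tool_pos: [0.4867, 0.1568, 0.179]
orientation: [-0.266, -3.123, -0.001]
ft_force: [-0.0, -0.7, -1.2]
opening: 0.008
grip_force: 97.9
```

Call:
play_rows:
  steps: [0.05, 0.2, 0.025, 0, 0, 0, 0.1, 0.4, 0.05, 0, 0, 0, 0.14, 0.56, 0.075, 0, 0, 0, 0.17, 0.7, 0.09, 0, 0, 0, 0.187, 0.76, 0.095, 0, 0, 0, 0.187, 0.76, 0.095, 0, 0, 0, 0.187, 0.76, 0.095, 0, 0, 0, 0.187, 0.76, 0.095, 0, 0, 0]

```text
time: 9.65
tool_pos: [0.4809, 0.2474, 0.1686]
orientation: [-0.269, -3.124, -0.001]
ft_force: [0.8, -0.8, -0.2]
opening: 0.0079
grip_force: 97.9
```

Run:
```python
from h import *
P,T=wpose(); s=env.sense();print(T.round(4),s["opening"],s["grip_force"],s["ft_force"],s["wrist_torque"],s["time"])
im=env.grab_frame("scene"); print(im.shape)
cv2.imwrite("pics/s5f.png",im);cv2.imwrite("pics/t5f.png",env.grab_frame("top"))
a=cv2.resize(im[120:240,310:410],(500,600),interpolation=cv2.INTER_CUBIC)
t=cv2.imread("pics/t5f.png")[150:250,140:190]
cv2.imwrite("pics/s5.png",np.hstack([a,cv2.resize(t,(300,600),interpolation=cv2.INTER_CUBIC)]))
```

```text
[[-0.9852  0.1712 -0.006   0.4809]
 [ 0.1712  0.9852  0.0011  0.2474]
 [ 0.0061  0.     -1.      0.1686]
 [ 0.      0.      0.      1.    ]] 0.00792555978691518 97.85983443260193 [ 0.80509476 -0.80929281 -0.24388306] [0.01309408 0.03029677 0.03623429] 9.65
(384, 512, 3)
```

View pics/s5.png

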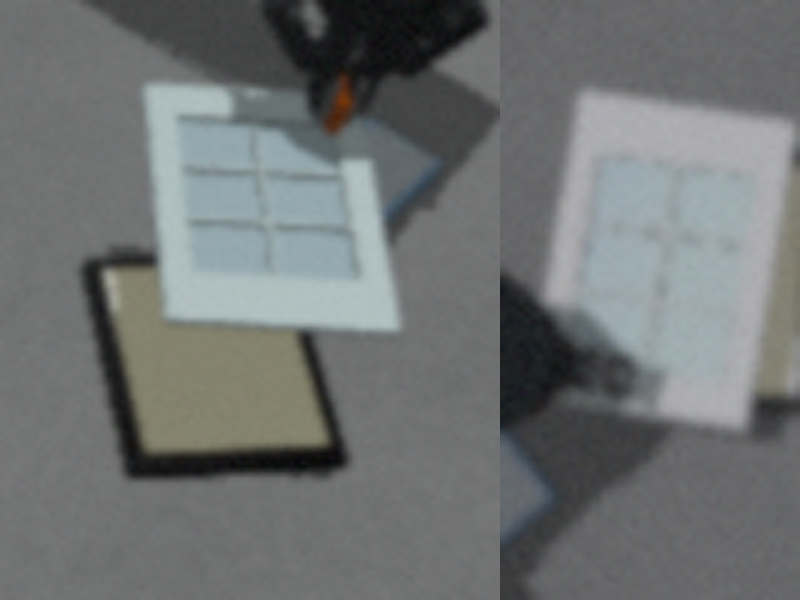

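Run:
```python
from h import *
from scipy.optimize import least_squares
C=np.array([[-.09,-.065,0],[.09,-.065,0],[.09,.065,0]])  # rim top, origin tray_middle
us=(np.array([(145,85),(167,320),(401,330)])+.5)/5-.5+[310,120]
ut=(np.array([(248,432),(297,120),(82,88)])+.5)/6-.5+[140,150]
f=lambda p:np.r_[(proj("scene",R.from_euler('zyx',p[3:]).apply(C)+p[:3])-us).ravel(),(proj("top",R.from_euler('zyx',p[3:]).apply(C)+p[:3])-ut).ravel()]
r=least_squares(f,[.54,.19,.165,-.17,0,0]); print(r.x[:3],np.degrees(r.x[3:]),r.fun.round(2))
```

```text
[0.54202031 0.19079968 0.16304313] [-9.97425443e+00  8.83431923e-03  7.11448388e-01] [-0.19 -0.01 -0.16 -0.15  0.27  0.13 -0.15 -0.56  0.19  0.36 -0.12  0.19]
```

Run:
```python
from station import env
print(env.finish_job())
```

```text
the job is handed in; nothing more can be done
None
```

The cover tray was peeled off tab corner first and drawn out from under the lip. I handed the job in with the arm holding it level (within 1°), about 148 mm above the panel's middle and within 2 mm of centre; the stack had not visibly moved when I last looked, just before the tray was lifted clear.

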